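# Charge the grease pump until its indicator pin is out

## Robot

A 6-joint arm with a two-finger parallel gripper is mounted at the origin on a cart in front of the work surface, level with it; the furniture and walls round the work are solid. World frame = base frame: x ahead of the robot, y to its left, z up, the work surface at z = 0. Lengths are in mm, angles in degrees, forces in N, time in s.
With the tool pointing down it reaches from about 300 to 850 mm from the base axis. Payload 4.2 kg.
Tool frame: the origin (TCP) lies on the centre line of the jaws, within the pads' length; the fingertips stand 14 mm ahead of it and the grasp point (between the pads) lies 5 mm behind it (env.finger_overhang is the z of the fingertips in the tool frame, in mm); z points along the fingers, y is the line along which they close (so a half turn about z gives the same grasp; the last joint's range is limited). The gripper opens to 91 mm and grips with 3 to 60 N. Pads are 32 mm wide; open, the fingers measure 118 mm over their backs; the gripper's body (76 mm by 178 mm) begins 60 mm behind the grasp point.
Start: joints at [-77.865, 18.312, 89.639, -0, 72.044, -1.146], TCP at [132.096, -559.636, 227.976] pointing down, gripper open.
Joint ranges: [-177.97, 177.97], [-48.28, 115.42], [12.27, 149.76], [-77.06, 257.06], [2.81, 150.46], [-146.56, 146.56]. Speed limits (degrees/s): [147.25, 147.25, 180, 180, 180, 180].

## Interface

Orientations are given as [roll, pitch, yaw] about the fixed x, y, z axes, in that order (R = Rz(yaw) Ry(pitch) Rx(roll)).
In Python, from workcell import sensors, viewer, env gives the robot as it stands. The module is installed in compiled form; this text tells all that it offers.
- The arm moves only by the tool step_arm, never from a script. Its argument "plan" is one flat list of numbers, 6 for each row, row after row: the shift along the tool's x, y, z in cm, then the turn, a rotation vector about the tool's x, y, z in rad. In form: [x, y, z, wx, wy, wz, x, y, z, wx, wy, wz, ...]. A call has 1 to 5 rows; each row shifts and turns the commanded pose from where the row before left it, along the tool's axes as they then stand; what a row does not reach is not made up. A row lasts 1/12 s, in which the tool goes at most 41.7 mm and 7.16 degrees, less where a joint would pass 70% of its speed; a pose out of reach is approached as far as the arm can. A call is refused whole if a number of a shift passes 4.17 or a number of a turn 0.125, either way. A call with a gripper value outside its range is refused whole. "hand" is the finger opening in cm, from 0 to 9.12, set as the call begins (left out, the last holds). The fingers move at their own pace and stop on an object; "newtons" is the grip in N (left out, the last holds). Time passes only in rows, so rows that do not move let the fingers close. It gives the time, the measured TCP pose, the force, the opening and the grip force at its end, in the units of the state.
- sensors.state(): the state, without advancing time (a new reading comes with each control period).
- viewer.grab_frame(name): name is "scene" or "side" or "wrist"; returns a dict with "img" (420x560x3 uint8, red, green, blue), "fx", "fy", "cx", "cy" (pixels), "position" and "attitude" of the camera in the world. Camera axes: x right, y down, z forward; pixel columns grow to the right and rows downward; lengths in mm; the calibration is good to about 2 mm. A picture is of the moment at which its call begins. There is no depth.
- env.job_done(): hands the job in; it is judged then, once.
Trained networks look in a picture, given as the dict that the camera call returned (one of the last four; its "shot" number tells which), for a name from the list of things; names that differ only in an ending like _2 or _b are one class to them, and where a whole thing is asked for, a point or a joint stands for the part that bears it (a point fixed in the world has none). Each returns a list of dicts, best first, with "score" (0 to 1); they miss things now and then, are a little off and sometimes report something else, mostly with a low value. They report only what shows in the picture. A call takes as long as a camera call.
- viewer.boxes_of(name, picture): "location" ([column, row] in pixels, amid what is visible of it).
- viewer.pinpoint(name, picture): "location" ([column, row] in pixels: a listed point, or the origin of a listed thing).
The state is a dict: "time_s": time; "qpos": joint angles; "qvel": joint speeds; "effort": joint torques, N m; "ee_pos": TCP position; "ee_rot": TCP orientation; "force": force on the tool from outside, world axes, zero at the start; "torque": the same for the moment, N m; "gripper_width": finger opening in mm; "gripper_force": force on a finger pad.
Only numpy, scipy, OpenCV 4.12 (cv2) and the standard library are available. Lean on these libraries where they do the work, as an engineer would, in place of code of your own. Each camera call takes 0.05 s, during which the arm holds its last target. There are 200 camera calls.

## Task

Two hand grease pumps are bolted to the bench; one is already charged, its indicator pin standing tall, while the other's pin is still sunk. Press the plunger of the sunk one down and let it spring up again, over and over, until its own pin has come fully out, then leave that plunger up. Do not touch either pin or press the charged pump, and leave everything else on the bench standing where it is.

Things in the scene. Friction and masses are not known exactly. Their poses are not given: they have to be found in the camera images.
- pump_1: The grease pump that still has to be charged (its pin is sunk); otherwise just like pump_2, either may stand left or right. Base plate 78 (x) x 132 (y) x 10 mm, fixed to the bench; origin at the centre of its underside, z up. The plunger's barrel, 40 mm across and 78 mm tall, stands at body y = +28 mm, the indicator column at y = -36 mm.
- head_1 (a point): Centre of the flat top of pump_1's plunger head, a black mushroom head 36 mm across (flat top 30 mm across), 112 mm above the bench when up and 92 mm when fully down; moves with the plunger.
- plunger_1 (a joint): pump_1: plunger travel in m: 0 is fully up, 0.020 fully down (firm stop). A spring resists with about 2 N at the top to 7 N at the bottom and lifts it when let go, in about 0.3 s. The pin rises only on the way down, 4 to 10 mm a full stroke; let the plunger come up all the way before the next. Short strokes raise it less or not at all.
- pin_slide_1 (a joint): pump_1: how far the indicator pin has come out, in m: 0 is sunk (its tip 3 mm above the column), 0.029 to 0.030 is fully out (tip about 33 mm above the column). Starts between 0 and 0.006. It stays where the last stroke left it; 3 to 5 full strokes bring it fully out; more do no harm and move it no further.
- pin_1: pump_1's indicator pin, steel, 9 mm across, upright; a dark ring round its foot comes into sight only when the pin is fully out. The body's origin lies in the pump body's base plane on the pin's axis when sunk.
- pin_tip_1 (a point): Centre of the top of pump_1's pin: 73 mm above the bench when sunk, about 103 mm when fully out.
- collar_1 (a point): Centre of the top of pump_1's indicator column (25 mm across, 70 mm above the bench), from which the pin rises. Fixed.
- pump_2: The other grease pump, already charged: its pin stands fully out. Same shape as pump_1, to be left alone.
- head_2 (a point): Centre of the flat top of pump_2's plunger head, as head_1.
- plunger_2 (a joint): pump_2: plunger travel in m: 0 is fully up, 0.020 fully down (firm stop). Must not be pressed.
- pin_slide_2 (a joint): pump_2: how far the indicator pin has come out, in m: 0 is sunk (its tip 3 mm above the column), 0.029 to 0.030 is fully out (tip about 33 mm above the column). Starts between 0.029 and 0.030.
- pin_2: pump_2's indicator pin, as pin_1.
- flux_bottle: Bystander: small dark bottle with a brush cap, upright, 34 mm across, 85 mm tall. Origin at the centre of its underside. Loose.
- screw_tin: Bystander: shallow round tin of screws, 60 mm across, 20 mm tall. Origin at the centre of its underside. Loose.
- tape_roll: Bystander: roll of tape lying flat, 66x70 mm, 16 mm tall. Origin at the centre of its underside. Loose.
- multimeter: Bystander: hand multimeter lying on its back, 138x66x39 mm. Origin at the centre of its underside. Loose.
- crimp_pliers: Bystander: pliers lying flat, 176x62x12 mm. Origin at the centre of its underside. Loose.
- nut_driver: Bystander: driver with a thick handle, lying, 173x25x26 mm. Origin at the centre of its underside. Loose.
- alcohol_pump: Bystander: upright solvent bottle with a dished white top, 62 mm across, 123 mm tall (no part of it moves; it is not one of the grease pumps). Origin at the centre of its underside. Loose.
- tip_cleaner: Bystander: round pot, 58 mm across, 37 mm tall. Origin at the centre of its underside. Loose.

How it is judged (in metres and radians):
On the way, in this order (a step that is already met when the one before it is completed fails the run):
1. pump_1's pin is more than half out (value of joint pin_slide_1 above 0.015 m), for 0.1 s.
2. pump_1's pin is fully out (value of joint pin_slide_1 above 0.0275 m), for 0.2 s.
At the end, for the whole second after the job is handed in: pump_1's pin is out by more than 27.5 mm of its 30 mm and its plunger is back up (within 3 mm); pump_2's plunger is up and its pin still out by more than 27.5 mm; every bystander is within 20 mm of where it stood (value of joint each of pin_slide_1, pin_slide_2 above 0.0275 m and value of joint each of plunger_1, plunger_2 below 0.003 m and distance of each of flux_bottle, screw_tin, tape_roll, multimeter, crimp_pliers, nut_driver, alcohol_pump, tip_cleaner from where it was at the start of the episode below 0.02 m); the robot touches nothing.
It fails at once if an indicator pin is touched by the robot (contact force between any of the fingers, the arm and pin_1 above 0.5 N or contact force between any of the fingers, the arm and pin_2 above 0.5 N).
It fails at once if the charged pump's plunger is pressed (more than 5 mm) (value of joint plunger_2 above 0.005 m).
It fails at once if a bystander is lifted or moved by more than 20 mm (distance of any of flux_bottle, screw_tin, tape_roll, multimeter, crimp_pliers, nut_driver, alcohol_pump, tip_cleaner from where it was at the start of the episode above 0.02 m).
It also fails if it takes over 40 s, if anything falls off the work surface, if the arm or the gripper's body presses on something with over 40 N, if the wrist force passes 120 N, or if a joint passes its speed limit or range.

## Working session

There is one attempt and no reset: what is moved stays moved. The work goes in short steps, Python scripts to look and compute and a tool call to move; the robot and the scene stay as the last step left them, time stands still between calls to the robot, and variables do not carry over. Pictures are saved under pics/ and viewed, at most 10 in all, crops included, and the job is handed in when it is done.

Besides the shell and the picture viewer there is one more tool, called in YAML: its name, and indented under it one key for each argument. step_arm: Moves the arm, as the interface text tells. Its arguments: {"type":"object","properties":{"plan":{"type":"array","items":{"type":"number"}},"hand":{"type":"number"},"newtons":{"type":"number"}},"required":["plan"]}

```bash
mkdir -p pics; cat > h.py <<'E'
import numpy as np, cv2
from scipy.spatial.transform import Rotation as R
from workcell import sensors, viewer, env
def ray(p,uv):
    a=np.array(p["attitude"],float)
    M=a if a.shape==(3,3) else (R.from_euler('xyz',a,degrees=True).as_matrix() if a.size==3 else None)
    d=M@np.array([(uv[0]-p["cx"])/p["fx"],(uv[1]-p["cy"])/p["fy"],1.])
    return np.array(p["position"],float),d/np.linalg.norm(d)
def tri(rs):
    A=sum(np.eye(3)-np.outer(d,d) for o,d in rs); b=sum((np.eye(3)-np.outer(d,d))@o for o,d in rs)
    return np.linalg.solve(A,b)
def atz(r,z): o,d=r; return o+d*(z-o[2])/d[2]
E
python3 - <<'E'
from h import *
P={}
for n in("scene","side"):
    p=viewer.grab_frame(n); P[n]=p
    cv2.imwrite(f"pics/{n}0.png",p["img"][:,:,::-1])
    print(n,p["position"],p["attitude"])
    for t,z in(("head_1",112),("collar_1",70),("pin_tip_1",90)):
        for q in viewer.pinpoint(t,p)[:4]: print(t,np.round(q["location"]),round(q["score"],2),np.round(atz(ray(p,q["location"]),z)))
E
```

```text
scene [-230.09594155 -932.81200653  892.74554577] [-127.67490711    0.26022128  -49.04079349]
head_1 [271. 216.] 0.37 [ 505. -260.  112.]
side [333.82745777 642.68212833 578.21000048] [-1.18047796e+02  1.00561483e-01 -1.66944825e+02]
head_1 [285. 194.] 0.68 [ 530. -261.  112.]
head_1 [285. 269.] 0.58 [463.  44. 112.]
collar_1 [269. 274.] 0.91 [503.  15.  70.]
```

View pics/scene0.png

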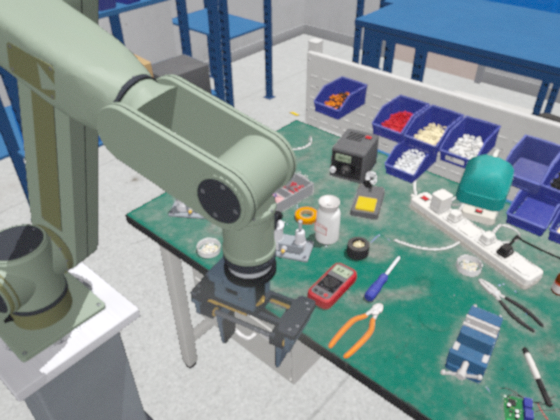

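View pics/side0.png

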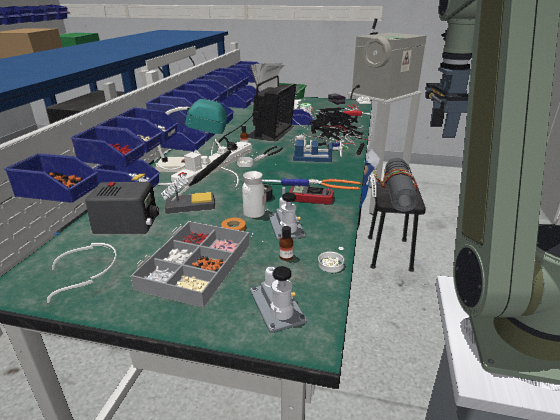

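The scene view shows the arm covering one pump, with the other near (295,240). In the side view the near pump's head is at about (283,272) and the far one's at about (288,199). I'll zoom in on the pins.

```bash
python3 - <<'E'
from h import *
a=cv2.imread("pics/side0.png")[180:335,235:345]; b=cv2.imread("pics/scene0.png")[180:270,160:345]
a=cv2.resize(a,None,fx=3.8,fy=3.8,interpolation=cv2.INTER_CUBIC); b=cv2.resize(b,(370,180))
c=np.zeros((590,790,3),np.uint8); c[:a.shape[0],:a.shape[1]]=a; c[:180,420:790]=b
cv2.imwrite("pics/crop0.png",c)
E
```

```text
(no output)
```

View pics/crop0.png

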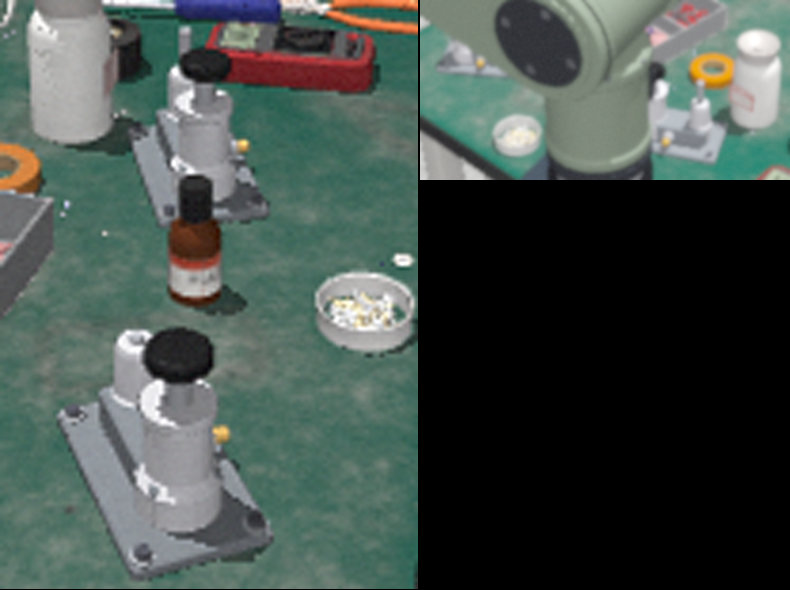

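The near pump, at about (463,44), has its pin sunk, so it is pump_1. The far one, at about y=-261, has its pin standing tall. Next I'll check the tool axes.

```bash
python3 - <<'E'
from h import *
s=sensors.state(); print(s["ee_pos"],s["ee_rot"],s["force"])
p=viewer.grab_frame("wrist"); print(p["position"],p["attitude"],p["fx"])
M=R.from_euler('xyz',s["ee_rot"],degrees=True).as_matrix()
print(M.T@(np.array([463,44,230])-s["ee_pos"])); print(M.round(2), M.T@(np.array(p["position"])-s["ee_pos"]))
E
```

```text
[ 132.09458505 -559.57212744  227.83501354] [-1.79987582e+02  1.74585021e-03  1.32825103e+01] [-0.40045875 -0.37041081  0.57575524]
[ 196.61749134 -544.58574832  383.38804188] [ 1.66331950e+02  5.72759842e-02 -7.67241667e+01] 291.0402868493271
[ 460.72561681 -511.40006107   -2.06818491]
[[ 0.97  0.23 -0.  ]
 [ 0.23 -0.97  0.  ]
 [-0.   -0.   -1.  ]] [  66.23527791    0.20511527 -155.55509476]
```

step_arm:
  plan: [2.5, -2.8, 0, 0, 0, 0, 2.5, -2.8, 0, 0, 0, 0, 2.5, -2.8, 0, 0, 0, 0, 2.5, -2.8, 0, 0, 0, 0, 2.5, -2.8, 0, 0, 0, 0]
  hand: 0
  newtons: 10

```text
time_s: 0.87
ee_pos: [222.0, -393.1, 228.0]
ee_rot: [180.0, -0.0, 13.2]
force: [0.1, 0.1, 0.4]
gripper_width: 60.8
gripper_force: 0.0
```

step_arm:
  plan: [2.5, -2.8, 0, 0, 0, 0, 2.5, -2.8, 0, 0, 0, 0, 2.5, -2.8, 0, 0, 0, 0, 2.5, -2.8, 0, 0, 0, 0, 2.5, -2.8, 0, 0, 0, 0]

```text
time_s: 1.28
ee_pos: [311.5, -228.0, 228.3]
ee_rot: [180.0, -0.0, 13.2]
force: [-0.4, 0.8, -0.4]
gripper_width: 27.4
gripper_force: 0.0
```

step_arm:
  plan: [2.2, -2.8, 0, 0, 0, 0, 2.2, -2.8, 0, 0, 0, 0, 2.2, -2.8, 0, 0, 0, 0, 2.2, -2.8, 0, 0, 0, 0, 2.2, -2.8, 0, 0, 0, 0]

```text
time_s: 1.7
ee_pos: [386.4, -66.4, 228.3]
ee_rot: [180.0, -0.1, 13.3]
force: [1.1, -1.2, 0.4]
gripper_width: 0.6
gripper_force: 0.0
```

```bash
cat > look.py <<'E'
from h import *
import sys
T={"head_1":112,"collar_1":70,"pin_tip_1":75}
n=sys.argv[1]
s=sensors.state(); print(s["time_s"],np.round(s["ee_pos"],1),np.round(s["ee_rot"],1),np.round(s["force"],1),s["gripper_width"])
p=viewer.grab_frame("wrist"); cv2.imwrite(f"pics/{n}.png",p["img"][:,:,::-1])
for t,z in T.items():
    for q in viewer.pinpoint(t,p)[:3]: 
        r=ray(p,q["location"]); print(t,np.round(q["location"],1),round(q["score"],2),np.round(atz(r,z),1))
        print("   ",[x.round(4).tolist() for x in r])
E
python3 look.py w1
```

```text
1.7 [386.4 -66.4 228.3] [ 1.80e+02 -1.00e-01  1.33e+01] [ 1.1 -1.2  0.4] 0.5824699369154357
head_1 [175.9  87. ] 0.94 [468.8  48.3 112. ]
    [[450.7331, -51.3484, 383.8834], [0.0623, 0.3435, -0.9371]]
head_1 [526.7 109.8] 0.7 [ 521.7 -258.5  112. ]
    [[450.7331, -51.3484, 383.8834], [0.2032, -0.5934, -0.7788]]
head_1 [552.9  32.3] 0.36 [ 584.3 -253.7  112. ]
    [[450.7331, -51.3484, 383.8834], [0.3667, -0.5555, -0.7463]]
collar_1 [246.8  69. ] 0.8 [504.5  -2.6  70. ]
    [[450.7331, -51.3484, 383.8834], [0.167, 0.1512, -0.9743]]
pin_tip_1 [245.4  70.4] 0.53 [502.1  -2.3  75. ]
    [[450.7331, -51.3484, 383.8834], [0.1621, 0.1547, -0.9746]]
```

View pics/w1.png

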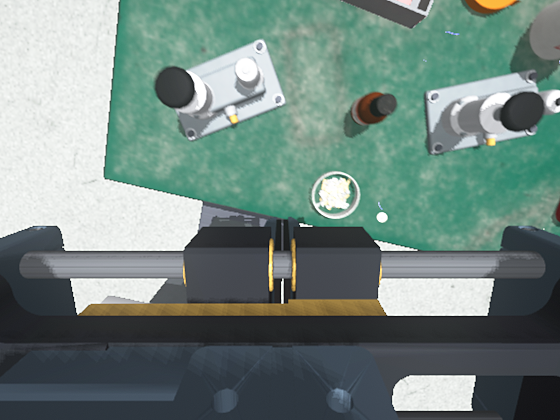

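The wrist view shows pump_1's head at (176,87) and its sunk column at (246,70), with the charged pump on the right. They come out 62 mm apart, against 64 mm expected. I'll move in for a second view.

step_arm:
  plan: [2.0, -3.4, 0, 0, 0, 0, 2.0, -3.4, 0, 0, 0, 0, 0, 0, 0, 0, 0, 0]

```text
time_s: 2.15
ee_pos: [410.7, 10.3, 228.1]
ee_rot: [-179.9, -0.1, 13.4]
force: [0.8, 0.3, -0.0]
gripper_width: 0.2
gripper_force: 0.0
```

```bash
python3 look.py w2 | tee w2.txt; python3 - <<'E'
from h import *
p=viewer.grab_frame("wrist"); q=viewer.pinpoint("head_1",p)[0]
ps=viewer.grab_frame("side"); qs=[ (q["location"],q["score"]) for q in viewer.pinpoint("head_1",ps)]; print(qs)
r1=(np.array([450.7331,-51.3484,383.8834]),np.array([0.0623,0.3435,-0.9371]));r2=ray(p,q["location"])
print(tri([r1,r2]))
c=[q for q,_ in qs if q[1]>240]
if c: print(tri([r1,r2,ray(ps,c[0])]))
s=sensors.state();M=R.from_euler('xyz',s["ee_rot"],degrees=True).as_matrix()
print(M.T@(atz(r2,112)-s["ee_pos"]))
E
```

```text
2.15 [410.7  10.3 228.1] [-1.799e+02 -1.000e-01  1.340e+01] [ 0.8  0.3 -0. ] 0.23112376556444889
head_1 [256.2 134.5] 0.94 [469.7  48.6 112. ]
    [[474.9058, 25.0109, 383.8221], [-0.0189, 0.0865, -0.9961]]
collar_1 [314.5 112.2] 0.84 [504.7  -1.4  70. ]
    [[474.9058, 25.0109, 383.8221], [0.0941, -0.0836, -0.992]]
collar_1 [385.5 219.1] 0.55 [ 412.5 -108.3   70. ]
    [[474.9058, 25.0109, 383.8221], [-0.1801, -0.3845, -0.9054]]
pin_tip_1 [316.9 113.3] 0.52 [503.7  -3.7  75. ]
    [[474.9058, 25.0109, 383.8221], [0.0926, -0.092, -0.9914]]
pin_tip_1 [525.6 150.1] 0.28 [ 518.7 -224.5   75. ]
    [[474.9058, 25.0109, 383.8221], [0.1096, -0.6247, -0.7732]]
pin_tip_1 [544.4  24.2] 0.18 [ 631.6 -192.3   75. ]
    [[474.9058, 25.0109, 383.8221], [0.3833, -0.5315, -0.7554]]
[([284.6, 273.4], 0.71), ([286.0, 197.2], 0.62)]
[469.53204093  51.71306848 102.5307105 ]
[467.17951352  50.4641333  105.91710816]
[ 69.3027244  -29.68778416 115.97297701]
```

step_arm:
  plan: [3.4, -1.3, 0, 0, 0, 0, 3.3, -1.3, 0, 0, 0, 0, 0, 0, 3.5, 0, 0, 0, 0, 0, 3.5, 0, 0, 0, 0, 0, 0, 0, 0, 0]

```text
time_s: 2.97
ee_pos: [464.2, 47.0, 152.5]
ee_rot: [-179.9, 0.8, 13.2]
force: [-1.6, -0.0, -0.4]
gripper_width: 0.5
gripper_force: 0.0
```

```bash
python3 - <<'E'
from h import *
s=sensors.state(); print(s["ee_pos"],s["force"])
for n in("side","wrist"):
    p=viewer.grab_frame(n); print(n,[(t,q["location"],q["score"]) for t in("head_1","collar_1") for q in viewer.pinpoint(t,p)[:2]])
    if n=="side": i=p["img"][150:330,200:380,::-1]; cv2.imwrite("pics/s3.png",cv2.resize(i,(590,590),interpolation=cv2.INTER_CUBIC))
E
```

```text
[464.18215469  47.03973354 152.48780595] [-1.60508153 -0.01450269 -0.36135092]
side [('head_1', [284.8, 268.1], 0.73)]
wrist [('head_1', [277.6, 227.2], 0.55), ('collar_1', [347.1, 187.3], 0.88)]
```

View pics/s3.png

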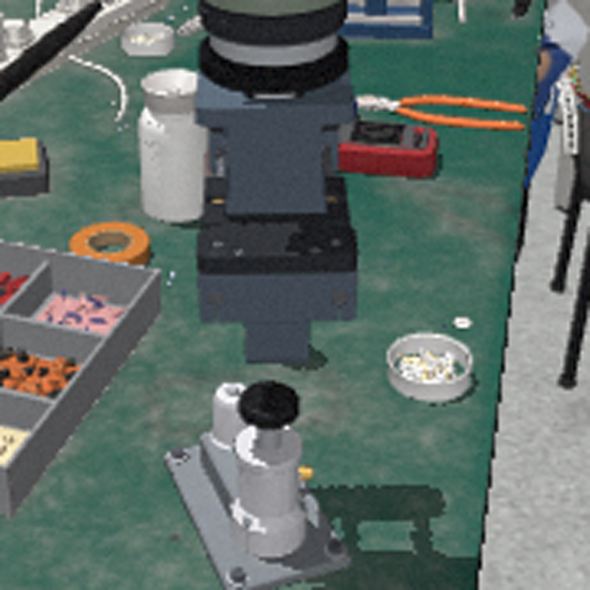

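The fingertips, at about (284,260), hang above and slightly behind the head at (282,270). I'll check where they sit against the head numerically.

```bash
python3 - <<'E'
from h import *
s=sensors.state(); print(s["ee_pos"],s["ee_rot"])
M=R.from_euler('xyz',s["ee_rot"],degrees=True).as_matrix()
p=viewer.grab_frame("wrist"); 
for t,z in(("head_1",112),("collar_1",70)):
    q=viewer.pinpoint(t,p)[0]; print(t,q["location"],q["score"],atz(ray(p,q["location"]),z))
cv2.imwrite("pics/w4.png",p["img"][:,:,::-1])
ps=viewer.grab_frame("side"); A=R.from_euler('xyz',ps["attitude"],degrees=True).as_matrix()
def pr(x):
    c=A.T@(np.array(x)-ps["position"]); return (c[:2]/c[2]*[ps["fx"],ps["fy"]]+[ps["cx"],ps["cy"]]).round(1)
print("tip",pr(s["ee_pos"]+M@[0,0,14]))
for h in([469,48.5,112],[471,55,112],[465,48,112]): print(h,pr(h))
E
```

```text
[469.81622825  47.65527687 160.06580473] [179.95792828  -0.24857021  13.24223404]
head_1 [280.1, 225.8] 0.61 [470.82804619  49.16722528 112.        ]
collar_1 [350.1, 187.5] 0.8 [505.0042571   -4.13490893  70.        ]
tip [281.1 254.7]
[469, 48.5, 112] [281.4 269.9]
[471, 55, 112] [279.6 271.8]
[465, 48, 112] [283.6 270. ]
```

View pics/w4.png

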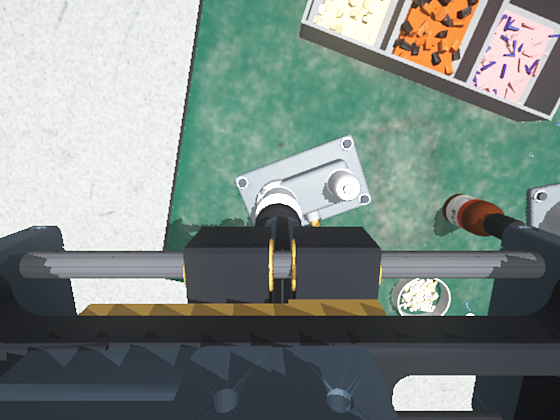

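The wrist view shows the fingers right over the head, at about (280,226). Tip and head agree within 2 mm. First stroke.

step_arm:
  plan: [0, -0.1, 1.5, 0, 0, 0, 0, 0, 1.3, 0, 0, 0, 0, 0, 1.0, 0, 0, 0, 0, 0, 0.6, 0, 0, 0, 0, 0, 0, 0, 0, 0]

```text
time_s: 3.88
ee_pos: [468.5, 48.9, 113.9]
ee_rot: [180.0, -0.0, 13.3]
force: [-1.0, 0.5, 4.4]
gripper_width: 0.6
gripper_force: 2.2
```

step_arm:
  plan: [0, 0, 0.6, 0, 0, 0, 0, 0, 0.4, 0, 0, 0, 0, 0, 0.1, 0, 0, 0, 0, 0, 0, 0, 0, 0, 0, 0, 0, 0, 0, 0]

```text
time_s: 4.3
ee_pos: [468.7, 48.9, 106.1]
ee_rot: [180.0, -0.1, 13.3]
force: [-5.5, -1.0, 21.4]
gripper_width: 0.5
gripper_force: 10.5
```

The head is at its stop: 21 N with the tip at z=92. Now I release and repeat.

step_arm:
  plan: [0, 0, -1.3, 0, 0, 0, 0, 0, -1.3, 0, 0, 0, 0, 0, -0.3, 0, 0, 0, 0, 0, 0, 0, 0, 0, 0, 0, 0, 0, 0, 0]

```text
time_s: 4.72
ee_pos: [468.1, 48.8, 131.7]
ee_rot: [180.0, 0.0, 13.3]
force: [-0.4, 0.3, 0.6]
gripper_width: 0.5
gripper_force: 0.0
```

step_arm:
  plan: [0, 0, 0, 0, 0, 0, 0, 0, 0, 0, 0, 0, 0, 0, 0, 0, 0, 0]

```text
time_s: 4.97
ee_pos: [467.9, 48.8, 131.2]
ee_rot: [-180.0, 0.1, 13.3]
force: [-0.3, 0.6, 0.3]
gripper_width: 0.4
gripper_force: 0.0
```

step_arm:
  plan: [0, 0, 1.2, 0, 0, 0, 0, 0, 1.0, 0, 0, 0, 0, 0, 0.7, 0, 0, 0, 0, 0, 0, 0, 0, 0, 0, 0, 0, 0, 0, 0]

```text
time_s: 5.38
ee_pos: [469.7, 49.0, 106.1]
ee_rot: [180.0, -0.2, 13.3]
force: [-5.5, -0.2, 24.7]
gripper_width: 0.3
gripper_force: 12.3
```

step_arm:
  plan: [0, 0, -1.3, 0, 0, 0, 0, 0, -1.3, 0, 0, 0, 0, 0, -0.3, 0, 0, 0, 0, 0, 0, 0, 0, 0, 0, 0, 0, 0, 0, 0]

```text
time_s: 5.8
ee_pos: [467.8, 48.8, 131.2]
ee_rot: [-180.0, 0.1, 13.3]
force: [0.4, 0.7, 0.3]
gripper_width: 0.5
gripper_force: 0.0
```

step_arm:
  plan: [0, 0, 0, 0, 0, 0, 0, 0, 0, 0, 0, 0, 0, 0, 0, 0, 0, 0]

```text
time_s: 6.05
ee_pos: [467.8, 48.8, 131.2]
ee_rot: [-180.0, 0.1, 13.3]
force: [-0.6, -1.0, -0.6]
gripper_width: 0.7
gripper_force: 0.0
```

```bash
python3 - <<'E'
from h import *
s=sensors.state(); print(s["time_s"],s["ee_pos"],s["force"])
p=viewer.grab_frame("side"); cv2.imwrite("pics/s5.png",cv2.resize(p["img"][240:340,220:340,::-1],(720,600),interpolation=cv2.INTER_CUBIC))
E
```

```text
6.05 [467.826891    48.82017363 131.17675506] [-0.59064677 -0.98765335 -0.57121214]
```

View pics/s5.png

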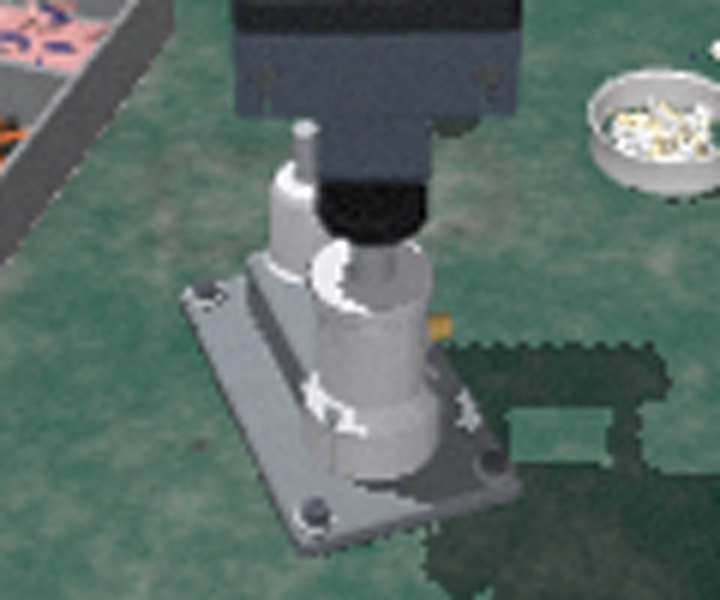

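The pin now stands partly out at crop (305,140), so the strokes work. I'll do four more, since extra ones do no harm.

step_arm:
  plan: [0, 0, 1.2, 0, 0, 0, 0, 0, 1.0, 0, 0, 0, 0, 0, 0.7, 0, 0, 0, 0, 0, 0, 0, 0, 0, 0, 0, 0, 0, 0, 0]

```text
time_s: 6.52
ee_pos: [469.7, 49.0, 106.1]
ee_rot: [180.0, -0.2, 13.3]
force: [-4.7, -0.2, 23.8]
gripper_width: 0.5
gripper_force: 11.8
```

step_arm:
  plan: [0, 0, -1.3, 0, 0, 0, 0, 0, -1.3, 0, 0, 0, 0, 0, -0.3, 0, 0, 0, 0, 0, 0, 0, 0, 0, 0, 0, 0, 0, 0, 0]

```text
time_s: 6.93
ee_pos: [467.8, 48.8, 131.3]
ee_rot: [-180.0, 0.1, 13.3]
force: [0.2, -0.4, -1.0]
gripper_width: 0.1
gripper_force: 0.0
```

step_arm:
  plan: [0, 0, 0, 0, 0, 0, 0, 0, 0, 0, 0, 0, 0, 0, 0, 0, 0, 0]

```text
time_s: 7.18
ee_pos: [467.8, 48.8, 131.2]
ee_rot: [-180.0, 0.1, 13.3]
force: [-0.0, 0.9, 0.2]
gripper_width: 0.6
gripper_force: 0.0
```

step_arm:
  plan: [0, 0, 1.2, 0, 0, 0, 0, 0, 1.0, 0, 0, 0, 0, 0, 0.7, 0, 0, 0, 0, 0, 0, 0, 0, 0, 0, 0, 0, 0, 0, 0]

```text
time_s: 7.6
ee_pos: [469.6, 49.0, 106.1]
ee_rot: [180.0, -0.2, 13.3]
force: [-4.4, -0.8, 24.4]
gripper_width: 0.2
gripper_force: 12.3
```

step_arm:
  plan: [0, 0, -1.3, 0, 0, 0, 0, 0, -1.3, 0, 0, 0, 0, 0, -0.3, 0, 0, 0, 0, 0, 0, 0, 0, 0, 0, 0, 0, 0, 0, 0]

```text
time_s: 8.02
ee_pos: [467.7, 48.8, 131.2]
ee_rot: [-180.0, 0.1, 13.3]
force: [-0.1, 0.6, -0.2]
gripper_width: 0.6
gripper_force: 0.0
```

step_arm:
  plan: [0, 0, 0, 0, 0, 0, 0, 0, 0, 0, 0, 0, 0, 0, 0, 0, 0, 0]

```text
time_s: 8.27
ee_pos: [467.8, 48.8, 131.2]
ee_rot: [-180.0, 0.1, 13.3]
force: [0.6, 0.1, -0.3]
gripper_width: 0.6
gripper_force: 0.0
```

step_arm:
  plan: [0, 0, 1.2, 0, 0, 0, 0, 0, 1.0, 0, 0, 0, 0, 0, 0.7, 0, 0, 0, 0, 0, 0, 0, 0, 0, 0, 0, 0, 0, 0, 0]

```text
time_s: 8.68
ee_pos: [469.7, 49.0, 106.1]
ee_rot: [180.0, -0.2, 13.3]
force: [-4.7, -0.0, 25.0]
gripper_width: 0.5
gripper_force: 12.5
```

step_arm:
  plan: [0, 0, -1.3, 0, 0, 0, 0, 0, -1.3, 0, 0, 0, 0, 0, -0.3, 0, 0, 0, 0, 0, 0, 0, 0, 0, 0, 0, 0, 0, 0, 0]

```text
time_s: 9.1
ee_pos: [467.6, 48.8, 131.1]
ee_rot: [-180.0, 0.1, 13.3]
force: [-1.3, -1.0, -0.1]
gripper_width: 0.5
gripper_force: 0.0
```

step_arm:
  plan: [0, 0, 0, 0, 0, 0, 0, 0, 0, 0, 0, 0, 0, 0, 0, 0, 0, 0]

```text
time_s: 9.35
ee_pos: [467.8, 48.8, 131.2]
ee_rot: [-180.0, 0.1, 13.3]
force: [0.5, -0.3, 0.6]
gripper_width: 0.3
gripper_force: 0.0
```

step_arm:
  plan: [0, 0, 1.2, 0, 0, 0, 0, 0, 1.0, 0, 0, 0, 0, 0, 0.7, 0, 0, 0, 0, 0, 0, 0, 0, 0, 0, 0, 0, 0, 0, 0]

```text
time_s: 9.77
ee_pos: [469.6, 49.0, 106.1]
ee_rot: [180.0, -0.2, 13.3]
force: [-3.8, -0.3, 24.8]
gripper_width: 0.7
gripper_force: 12.5
```

step_arm:
  plan: [0, 0, -1.3, 0, 0, 0, 0, 0, -1.3, 0, 0, 0, 0, 0, -2.0, 0, 0, 0, 0, 0, -3.0, 0, 0, 0, 0, 0, -2.0, 0, 0, 0]

```text
time_s: 10.18
ee_pos: [468.4, 48.9, 200.4]
ee_rot: [180.0, -0.0, 13.3]
force: [0.7, -0.0, 0.3]
gripper_width: 1.0
gripper_force: 0.0
```

step_arm:
  plan: [0, 0, 0, 0, 0, 0, 0, 0, 0, 0, 0, 0, 0, 0, 0, 0, 0, 0, 0, 0, 0, 0, 0, 0, 0, 0, 0, 0, 0, 0]

```text
time_s: 10.6
ee_pos: [467.5, 48.8, 197.6]
ee_rot: [-180.0, 0.2, 13.3]
force: [-0.2, -0.5, -0.0]
gripper_width: 0.5
gripper_force: 0.0
```

```bash
python3 - <<'E'
from h import *
s=sensors.state(); print(s["time_s"],s["ee_pos"],s["force"])
p=viewer.grab_frame("side"); a=cv2.resize(p["img"][180:340,220:340,::-1],(450,600),interpolation=cv2.INTER_CUBIC)
cv2.imwrite("pics/s6.png",a)
E
```

```text
10.6 [467.46075244  48.7923043  197.56223699] [-0.19618125 -0.47587693 -0.01196664]
```

View pics/s6.png

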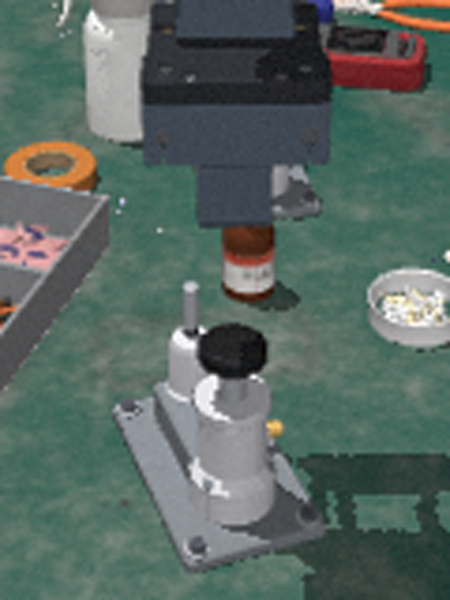

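The pin stands tall at crop (190,305) with the dark ring showing at its foot (195,332). The plunger is up and the arm is clear.

```bash
python3 -c "
from workcell import env
print(env.job_done())"
```

```text
the job is handed in; nothing more can be done
None
```

I gave pump_1 six full strokes; the last picture shows its pin fully out with the foot ring in sight, its plunger up and the arm clear, and the job is handed in (no verdict was returned).

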